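Draw the flush bolt and open the second leaf of the lens cabinet

ROBOT

A 6-joint arm with a two-finger parallel gripper is mounted at the origin on the work surface. World frame = base frame: x ahead of the robot, y to its left, z up, the work surface at z = 0. Lengths are in m, angles in rad, forces in N, time in s.
With the tool pointing down it reaches from about 0.35 to 0.975 m from the base axis. Payload 4.9 kg.
Tool frame: the origin (TCP) lies midway between the tips of the shut fingers; the grasp point (between the pads) lies 19 mm behind it; x points along the fingers, y is the direction in which the jaws open and shut, and the axes are right-handed (so a half turn about x gives the same grasp; the last joint's range is limited). The gripper opens to 85 mm and grips with 20 to 120 N. Pads are 22 mm wide; open, the fingers measure 114 mm over their backs; the gripper's body (76 mm by 85 mm) begins 54 mm behind the grasp point. The pads swing forward as they close: fully open they stand 13 mm farther back than shut.
Start: joints at [-1.327, 0.053, 1.613, -0, 1.476, -0.119], TCP at [0.222, -0.584, 0.231] pointing down, gripper open.
Joint ranges: [-3.01, 3.01], [-1.01, 2.22], [0.06, 2.58], [-1.02, 4.17], [0.09, 2.62], [-3.14, 3.14]. Speed limits (rad/s): [2.57, 2.57, 3.14, 3.14, 3.14, 3.14].

INTERFACE

Orientations are given as a rotation vector (axis times angle).
In Python, from station import ctrl gives the robot as it stands.
- The arm moves only by the shell command python3 -m handwheel 'ROWS' [FORCE]. ROWS is JSON, a list of rows, each a list of 3 entries, a list of its own where there are three numbers: the finger opening in m, from 0 to 0.0854, then the shift along the tool's x, y, z in m, then the turn, a rotation vector about the tool's x, y, z in degrees. In form: [[claw, [dx, dy, dz], [ax, ay, az]], ...]. A call has 1 to 10 rows; each row shifts and turns the commanded pose from where the row before left it, along the tool's axes as they then stand; what a row does not reach is not made up. A row lasts 1/12 s, in which the tool goes at most 41.7 mm and 7.16 degrees, less where a joint would pass 70% of its speed; a pose out of reach is approached as far as the arm can. A call with a gripper value outside its range is refused whole. The fingers move at their own pace and stop on an object; FORCE is the grip in N (left out, the last holds). Time passes only in rows, so rows that do not move let the fingers close. It gives the time, the measured TCP pose, the force and the opening at its end, in the units of the state.
- ctrl.get_obs(): the state, without advancing time (a new reading comes with each control period).
- ctrl.get_image(name): name is "scene" or "top" or "wrist"; returns the picture (480x640x3 uint8, red, green, blue); there is no depth.
- ctrl.camera_params(name): a dict with "vertical_fov" (degrees; the focal length in pixels is half the picture's height over the tangent of half this angle, whatever the lens; pixels are square), "cx", "cy" (the principal point, pixels), "D" ([k1, k2, p1, p2, k3] as OpenCV has them; the pictures are not rectified), "rvec" (rotation vector, rad) and "tvec" (3), from world to camera coordinates, as OpenCV has them; the wrist camera has in their place "T_tool_cam" (4x4, takes a point from camera to tool coordinates, whose origin is the TCP and whose axes are the tool frame's). Camera axes: x right, y down, z forward; pixel columns grow to the right and rows downward; lengths in m; the calibration is good to about 2 mm. A picture is of the moment at which its call begins: read the wrist's pose just before it. camera_params takes no time and is no camera call.
- ctrl.finish_job(): hands the job in, once; it reports no verdict.
Trained networks look in the newest picture that a camera, given by its name, has taken for a name from the list of things; names that differ only in an ending like _2 or _b are one class to them, and where a whole thing is asked for, a point or a joint stands for the part that bears it (a point fixed in the world has none). Each returns a list of dicts, best first, with "score" (0 to 1); they miss things now and then, are a little off and sometimes report something else, mostly with a low value. They report only what shows in the picture. A call takes as long as a camera call.
- ctrl.look_for(thing, camera): "box" ([centre column, centre row, width, height] in pixels, round what is visible of it).
- ctrl.silhouettes(thing, camera): "mask" (480x640 bool, what is visible of it) and "box" ([centre column, centre row, width, height] in pixels, round what is visible of it).
- ctrl.tip_of(thing, camera): "centre" ([row, column] in pixels: a listed point, or the origin of a listed thing).
The state is a dict: "t": time; "q": joint angles; "dq": joint speeds; "effort": joint torques, N m; "tool_pos": TCP position; "tool_rot": TCP orientation; "contact_force": force on the tool from outside, world axes, zero at the start; "wrist_torque": the same for the moment, N m; "opening": finger opening in m.
Only numpy, scipy, OpenCV 4.12 (cv2) and the standard library are available. Lean on these libraries where they do the work, as an engineer would, in place of code of your own. Each camera call takes 0.05 s, during which the arm holds its last target.

TASK

One door of the little lens cabinet already stands open, but the tube inside needs the whole opening. Draw the bolt that pins the closed blue leaf to the sill by lifting its red knob all the way up, then swing that leaf out to about a right angle and let go. Leave the mounted lens on the bench in front of the cabinet standing where it is.

Things in the scene. Friction and masses are not known exactly. Their poses are not given: they have to be found in the camera images.
- bolt_knob (a point): Centre of the bolt's red knob: upright cylinder 24 mm across, 38 tall, 245 over the table when down, on a thin arm 45 mm in front of the leaf, above the white cabinet (380 wide, 200 deep, 220 tall). Grip it from above across the leaf's width. Turns with the leaf: z up, x square to the leaf, into the cabinet, y to the hinge. The hinge axis is always 155 mm along its +y and 52 along its +x.
- flush_bolt (a joint): Lift of the bolt in m: 0 fully down, its 12 mm steel rod 18 mm deep in a socket in the cabinet's sill, so that the leaf cannot open; clear of the socket above 0.018; upper stop at 0.040. Starts within 5 mm of the bottom. Takes about 6 N to lift, stays at any height where it is left. (The black knob on the other, open leaf is only a fixed pull.)
- passive_leaf (a joint): Opening of the closed blue leaf in rad: 0 shut, 1.57 a right angle, stop at 2.1. 177 mm wide, 176 tall, 15 thick; hinged at the cabinet's left end as the robot sees it, its free edge swings towards the robot, clockwise from above. Stiff hinge, about 1 N at the knob: stays where it is left. It can be swung by the bolt's knob, held or pushed. Its sweep is clear.
- mounted_lens: Bystander: a glass lens in a black ring 68 mm across on an aluminium foot 60 x 70 mm, 96 mm tall in all, standing loose on the table in front of the cabinet's open half. Origin at the centre of its underside, z up.

How it is judged:
On the way, in this order (a step that is already met when the one before it is completed fails the run):
1. the bolt is drawn clear of its socket (lifted more than 20 mm) (value of joint flush_bolt above 0.02 m), for 0.1 s.
2. the leaf is swung out to more than 1.2 rad (value of joint passive_leaf above 1.2 rad), for 0.1 s.
At the end, for the whole second after the job is handed in: The leaf with the bolt stands open by more than 1.2 rad and at rest, its bolt still lifted more than 20 mm, the mounted lens upright within 20 mm of where it stood (value of joint passive_leaf above 1.2 rad and value of joint flush_bolt above 0.02 m and velocity of joint passive_leaf between -0.05 and 0.05 rad/s and distance of mounted_lens from where it was at the start of the episode below 0.02 m and angle between mounted_lens's own z axis and vertical below 0.15 rad); the robot touches nothing.
It fails at once if the mounted lens is pushed more than 20 mm or tipped more than 0.3 rad (distance of mounted_lens from where it was at the start of the episode above 0.02 m or angle between mounted_lens's own z axis and vertical above 0.3 rad).
It also fails if it takes over 40 s, if anything falls off the work surface, if the arm or the gripper's body presses on something with over 40 N, if the wrist force passes 120 N, or if a joint passes its speed limit or range.

## Working session

There is one attempt and no reset: what is moved stays moved. The work goes in short steps, Python scripts to look and compute and a shell command to move; the robot and the scene stay as the last step left them, time stands still between calls to the robot, and variables do not carry over. Pictures are saved under pics/ and viewed, and the job is handed in when it is done.

```bash
mkdir -p pics; ls
cat > h.py <<'E'
import numpy as np, cv2
from station import ctrl
def K(p):
    f=240/np.tan(np.radians(p["vertical_fov"])/2); return np.array([[f,0,p["cx"]],[0,f,p["cy"]],[0,0,1.]])
def ext(name,obs=None):
    p=ctrl.camera_params(name)
    if "rvec" in p:
        R=cv2.Rodrigues(np.array(p["rvec"],float))[0]; t=np.array(p["tvec"],float).ravel()
    else:
        T=np.eye(4);T[:3,:3]=cv2.Rodrigues(np.array(obs["tool_rot"],float))[0];T[:3,3]=obs["tool_pos"]
        M=np.linalg.inv(T@np.array(p["T_tool_cam"])); R,t=M[:3,:3],M[:3,3]
    return K(p),np.array(p["D"],float),R,t
def ray(cam,uv,obs=None):
    k,D,R,t=ext(cam,obs); n=cv2.undistortPoints(np.array([[uv]],float),k,D)[0,0]
    d=R.T@np.array([n[0],n[1],1]); return -R.T@t, d/np.linalg.norm(d)
def atz(cam,uv,z,obs=None):
    o,d=ray(cam,uv,obs); return o+d*(z-o[2])/d[2]
def tri(rays):
    A=sum(np.eye(3)-np.outer(d,d) for o,d in rays); b=sum((np.eye(3)-np.outer(d,d))@o for o,d in rays); return np.linalg.solve(A,b)
def proj(cam,P,obs=None):
    k,D,R,t=ext(cam,obs); return cv2.projectPoints(np.atleast_2d(np.array(P,float)),cv2.Rodrigues(R)[0],t,k,D)[0][:,0]
E
python3 - <<'E'
from h import *
o=ctrl.get_obs(); print(o)
for c in ["scene","top"]:
    im=ctrl.get_image(c); cv2.imwrite(f"pics/{c}0.png",im[:,:,::-1])
    print(c,[(x["score"],x["centre"]) for x in ctrl.tip_of("bolt_knob",c)][:3],[(x["score"],x["centre"]) for x in ctrl.tip_of("mounted_lens",c)][:3],[(x["score"],x["box"]) for x in ctrl.look_for("passive_leaf",c)][:3])
    k,D,R,t=ext(c); print(-R.T@t,D)
E
```

```text
pics
{'t': 0.0, 'q': array([-1.32694554e+00,  5.33598198e-02,  1.61428524e+00,  1.23692690e-05,
        1.47601565e+00, -1.19009862e-01]), 'dq': array([-6.70921672e-06,  1.64964094e-03, -8.73977247e-04,  4.32996271e-04,
       -1.45886468e-03, -1.50762311e-04]), 'effort': array([-3.59214400e-04, -3.93677974e+01, -3.70176172e+01, -1.03614177e-04,
        7.08110645e-03, -5.18696467e-06]), 'tool_pos': array([ 0.22169011, -0.58369499,  0.23006642]), 'tool_rot': array([ 2.02427868,  0.37349472, -2.0245189 ]), 'contact_force': array([-0.40395281, -0.21668488, -0.56187336]), 'wrist_torque': array([ 0.03799651, -0.00258747, -0.02471402]), 'opening': 0.08556916305237033}
scene [(0.56, [187.3, 327.4])] [(0.7, [355.7, 326.9])] [(0.82, [337.5, 204.1, 58.7, 134.5])]
[ 0.28371573 -0.41802196  0.80975747] [-0.1051705  0.         0.         0.         0.       ]
top [(0.89, [215.7, 302.1])] [(0.83, [284.3, 361.4])] [(0.86, [271.8, 203.7, 106.5, 57.2])]
[ 0.47066223 -0.005426    0.91498864] [0.01228119 0.         0.         0.         0.        ]
```

View pics/scene0.png

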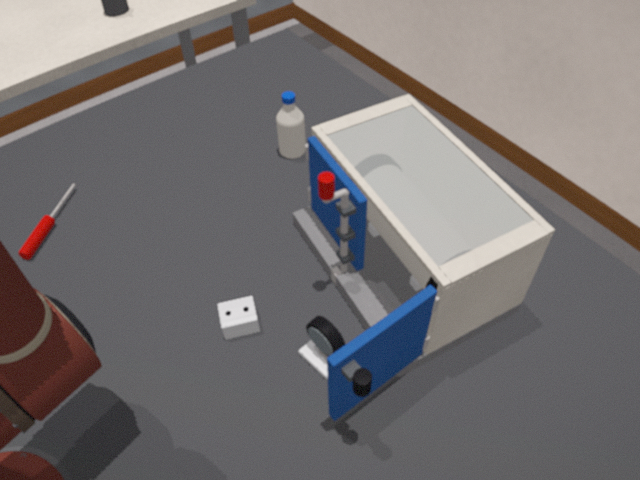

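View pics/top0.png

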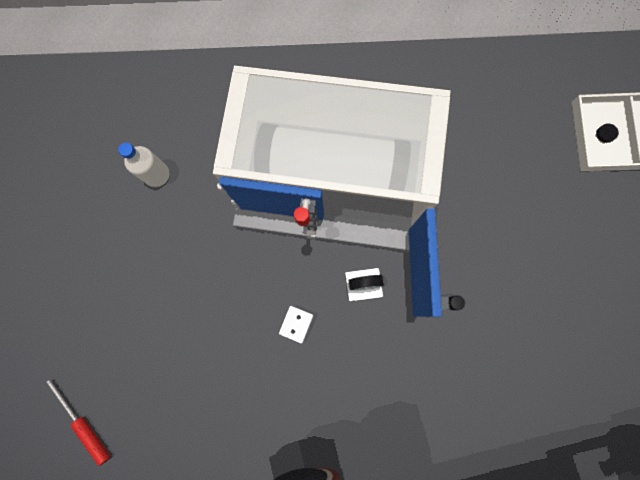

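Run:
```python
from h import *
a=ray("scene",(327.4,187.3));b=ray("top",(302.1,215.7))
p=tri([a,b]);print(p,proj("scene",p),proj("top",p),atz("top",(302.1,215.7),.245),atz("scene",(327.4,187.3),.245))
print(atz("top",(361.4,284.3),0),atz("scene",(326.9,355.7),0))
```

```text
[0.62955746 0.04145347 0.24276314] [[327.24223692 187.343992  ]] [[302.1640236  215.56254826]] [0.62880715 0.04140147 0.245     ] [0.62843039 0.03956827 0.245     ]
[ 0.53602471 -0.06472002  0.        ] [ 0.53610921 -0.07130596  0.        ]
```

The networks put the red knob at scene (327,187) and top (302,215), which matches both pictures. The closed leaf's top edge runs from top (222,179) to (323,191). The lens stands at top (361,284), well clear of where the knob will travel. Next I'll get the yaw and plan the approach.

Run:
```python
from h import *
from scipy.spatial.transform import Rotation as Ro
im=cv2.imread("pics/top0.png"); cv2.imwrite("pics/topz.png",cv2.resize(im[60:320,200:460],None,fx=2.3,fy=2.3,interpolation=cv2.INTER_CUBIC))
for z,a,b in [(.22,(217,172),(440,200)),(.22,(237,67.5),(450,91)),(.2,(222,179),(323,191)),(.21,(222,179),(323,191))]:
    A=atz("top",a,z);B=atz("top",b,z);d=A-B;print(z,A,B,np.linalg.norm(d),np.degrees(np.arctan2(-d[0],d[1])))
o=ctrl.get_obs();print(Ro.from_rotvec(o["tool_rot"]).as_matrix().round(3))
```

```text
0.22 [0.71403648 0.18669781 0.22      ] [ 0.65550313 -0.18310252  0.22      ] 0.3744041119679818 -8.994367328164905
0.22 [0.90586897 0.15581184 0.22      ] [ 0.84709947 -0.2122207   0.22      ] 0.37269532063627553 -9.072713170987747
0.2 [0.70809983 0.18315236 0.2       ] [0.68187865 0.00834028 0.2       ] 0.1767676844991277 -8.530561441597177
0.21 [0.70477897 0.18051486 0.21      ] [0.67892453 0.00814774 0.21      ] 0.1742953699038815 -8.530561441597126
[[-0.     0.355 -0.935]
 [ 0.    -0.935 -0.355]
 [-1.    -0.    -0.   ]]
```

View pics/topz.png

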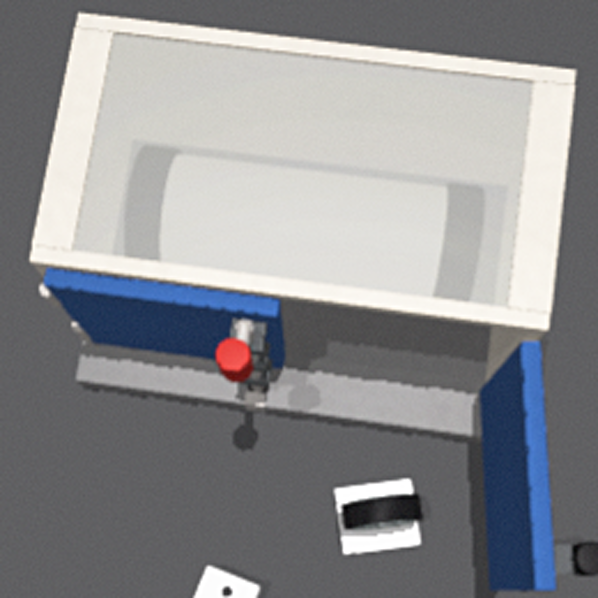

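```bash
python3 -m handwheel '[[0.085,[-0.028,0,0],[0,0,0]],[0.085,[-0.028,0,0],[0,0,0]],[0.085,[-0.028,0,0],[0,0,0]],[0.085,[-0.028,0,0],[0,0,0]],[0.085,[0,-0.022,-0.030],[0,0,0]],[0.085,[0,-0.022,-0.030],[0,0,0]],[0.085,[0,-0.022,-0.030],[0,0,0]],[0.085,[0,-0.022,-0.030],[0,0,0]],[0.085,[0,-0.022,-0.030],[0,0,0]],[0.085,[0,-0.022,-0.030],[0,0,0]]]' 30
python3 -m handwheel '[[0.085,[0,-0.022,-0.030],[0,0,0]],[0.085,[0,-0.022,-0.030],[0,0,0]],[0.085,[0,-0.022,-0.030],[0,0,0]],[0.085,[0,-0.022,-0.030],[0,0,0]],[0.085,[0,-0.022,-0.030],[0,0,0]],[0.085,[0,-0.022,-0.030],[0,0,0]],[0.085,[0,-0.022,-0.030],[0,0,0]],[0.085,[0,-0.022,-0.030],[0,0,0]],[0.085,[0,-0.022,-0.030],[0,0,0]],[0.085,[0,-0.022,-0.030],[0,0,0]]]'
```

```text
t: 1.23
tool_pos: [0.3438, -0.3955, 0.3434]
tool_rot: [2.024, 0.37, -2.023]
contact_force: [1.3, -0.5, 0.1]
opening: 0.085
t: 2.07
tool_pos: [0.5463, -0.083, 0.3436]
tool_rot: [2.024, 0.371, -2.023]
contact_force: [0.1, -0.8, -0.9]
opening: 0.0851
```

```bash
python3 -m handwheel '[[0.085,[0,0,0],[-7,0,0]],[0.085,[0,0,0],[-7,0,0]],[0.085,[0,0,0],[-7,0,0]],[0.085,[0,0,0],[-7,0,0]],[0.085,[0,0,0],[-7,0,0]],[0.085,[0,0,0],[-7,0,0]],[0.085,[0,0,0],[-7,0,0]],[0.085,[0,0,0],[-7,0,0]],[0.085,[0,0,0],[-7,0,0]],[0.085,[0,0,0],[-7,0,0]]]'
python3 -m handwheel '[[0.085,[0,0,0],[-7,0,0]],[0.085,[0,0,0],[-7,0,0]],[0.085,[0,0,0],[-7,0,0]],[0.085,[0,0,0],[-7,0,0]],[0.085,[0,0,0],[-7,0,0]],[0.085,[0,0,0],[-7,0,0]],[0.085,[0,0,0],[-7,0,0]],[0.085,[0,0,0],[-7,0,0]],[0.085,[0,0,0],[-7,0,0]],[0.085,[0,0,0],[-7,0,0]]]'
python3 -m handwheel '[[0.085,[0,0,0],[-7,0,0]],[0.085,[0,0,0],[-3,0,0]],[0.085,[0,0,0],[0,0,0]]]'
python3 - <<'E'
from h import *
from scipy.spatial.transform import Rotation as Ro
o=ctrl.get_obs();M=Ro.from_rotvec(o["tool_rot"]).as_matrix();print(M.round(3),o["q"].round(3),o["t"])
im=ctrl.get_image("wrist"); cv2.imwrite("pics/w1.png",im[:,:,::-1])
r=ctrl.tip_of("bolt_knob","wrist");print([(x["score"],x["centre"]) for x in r])
T=M.T@(np.array([.629,.041,.245])-o["tool_pos"]);print("tool-frame delta from static estimate",T)
print(proj("wrist",[.629,.041,.247],o))
for x in r[:1]: 
  w=ray("wrist",x["centre"][::-1],o); print(atz("wrist",x["centre"][::-1],.247,o))
  print(tri([w,ray("scene",(327.4,187.3)),ray("top",(302.1,215.7))]))
E
```

```text
t: 2.9
tool_pos: [0.5456, -0.0849, 0.3434]
tool_rot: [1.195, 1.218, -1.195]
contact_force: [0.2, -0.5, 0.3]
opening: 0.0849
t: 3.73
tool_pos: [0.5456, -0.0849, 0.3434]
tool_rot: [0.258, 1.555, -0.258]
contact_force: [-0.1, -0.4, 0.0]
opening: 0.0847
t: 3.98
tool_pos: [0.5456, -0.0849, 0.3434]
tool_rot: [0.126, 1.567, -0.126]
contact_force: [0.5, -0.2, -0.4]
opening: 0.0848
[[ 0.     0.159  0.987]
 [-0.     0.987 -0.159]
 [-1.     0.     0.   ]] [-0.289 -0.163  1.636  0.     1.668 -1.7  ] 3.9833
[(0.88, [333.5, 537.6])]
tool-frame delta from static estimate [0.0983602  0.13753598 0.06225025]
[[536.00238945 336.86989585]]
[0.62678499 0.04203725 0.247     ]
[0.62928043 0.0421655  0.24323098]
```

View pics/w1.png

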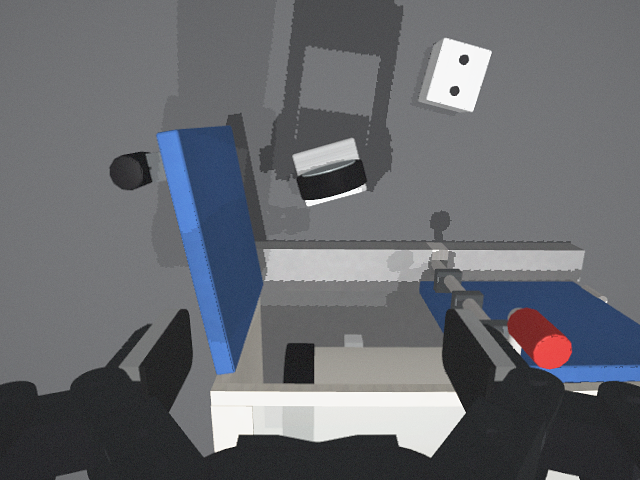

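The wrist picture shows the knob near (538,333), within 4 px of where my estimate projects. I'll move above it and check again.

```bash
python3 -m handwheel '[[0.085,[0,0.0345,0.0155],[0,0,0]],[0.085,[0,0.0345,0.0155],[0,0,0]],[0.085,[0,0.0345,0.0155],[0,0,0]],[0.085,[0,0.0345,0.0155],[0,0,0]],[0.085,[0,0,0],[0,0,0]],[0.085,[0,0,0],[0,0,0]]]'
python3 - <<'E'
from h import *
from scipy.spatial.transform import Rotation as Ro
o=ctrl.get_obs();M=Ro.from_rotvec(o["tool_rot"]).as_matrix()
im=ctrl.get_image("wrist"); cv2.imwrite("pics/w2.png",im[:,:,::-1])
r=ctrl.tip_of("bolt_knob","wrist");print([(x["score"],x["centre"]) for x in r])
print(proj("wrist",[.629,.041,.247],o))
for x in r[:1]: 
  w=ray("wrist",x["centre"][::-1],o); print(atz("wrist",x["centre"][::-1],.247,o))
  p=tri([w,ray("scene",(327.4,187.3)),ray("top",(302.1,215.7))]);print(p, M.T@(p-o["tool_pos"]))
E
```

```text
t: 4.58
tool_pos: [0.6294, 0.043, 0.3425]
tool_rot: [0.125, 1.569, -0.125]
contact_force: [0.3, 0.6, 0.9]
opening: 0.085
[(0.75, [240.5, 315.1])]
[[314.05770778 242.30650658]]
[0.62802011 0.04177048 0.247     ]
[0.62945155 0.04148874 0.24271803] [ 0.09977806 -0.0014899   0.00046162]
```

View pics/w2.png

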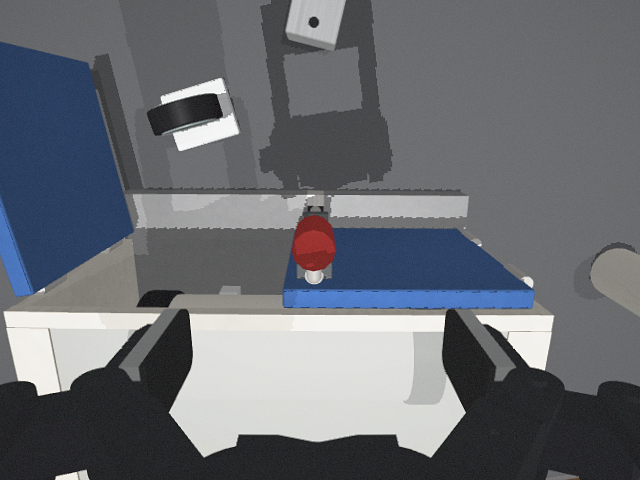

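The knob sits at (315,241), midway between the open fingers and 1.5 mm off in tool y. Now I'll descend and close.

```bash
python3 -m handwheel '[[0.085,[0.03,-0.0015,0],[0,0,0]],[0.085,[0.03,0,0],[0,0,0]],[0.085,[0.025,0,0],[0,0,0]],[0.085,[0.015,0,0],[0,0,0]],[0.085,[0.01,0,0],[0,0,0]],[0.085,[0,0,0],[0,0,0]]]'
python3 -m handwheel '[[0.015,[0,0,0],[0,0,0]],[0.015,[0,0,0],[0,0,0]],[0.015,[0,0,0],[0,0,0]],[0.015,[0,0,0],[0,0,0]],[0.015,[0,0,0],[0,0,0]],[0.015,[0,0,0],[0,0,0]],[0.015,[0,0,0],[0,0,0]],[0.015,[0,0,0],[0,0,0]]]' 40
python3 - <<'E'
from h import *
im=ctrl.get_image("wrist"); cv2.imwrite("pics/w3.png",im[:,:,::-1])
im=ctrl.get_image("scene"); cv2.imwrite("pics/s3.png",im[:,:,::-1])
E
```

```text
t: 5.18
tool_pos: [0.6274, 0.0392, 0.231]
tool_rot: [0.127, 1.571, -0.128]
contact_force: [-0.6, 0.4, -0.7]
opening: 0.0851
t: 5.85
tool_pos: [0.6294, 0.0408, 0.2344]
tool_rot: [0.127, 1.565, -0.124]
contact_force: [2.2, 5.2, 3.7]
opening: 0.0231
```

View pics/w3.png

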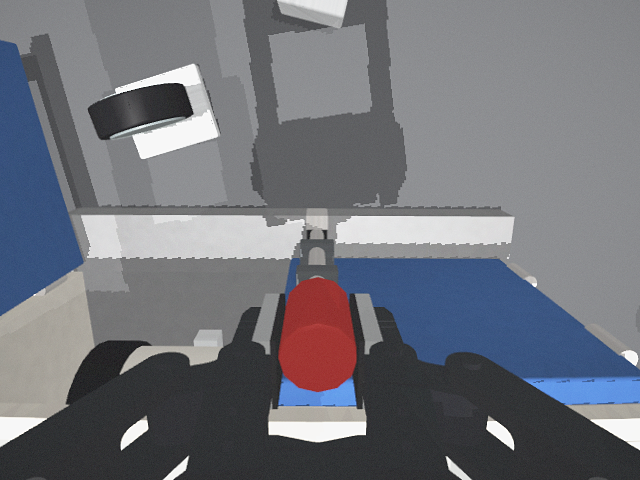

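View pics/s3.png

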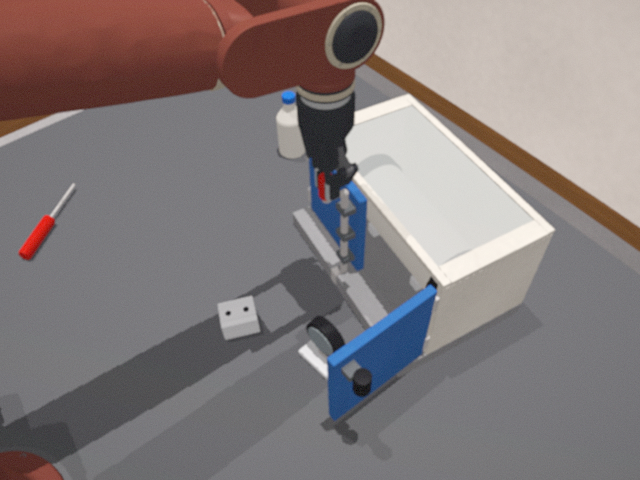

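The knob fills the gap between the pads, opening 23 mm, with the knob centred near (318,335). Lifting gently.

```bash
python3 -m handwheel '[[0.015,[-0.003,0,0],[0,0,0]],[0.015,[-0.004,0,0],[0,0,0]],[0.015,[-0.004,0,0],[0,0,0]],[0.015,[-0.004,0,0],[0,0,0]],[0.015,[-0.004,0,0],[0,0,0]],[0.015,[-0.004,0,0],[0,0,0]],[0.015,[-0.004,0,0],[0,0,0]],[0.015,[0,0,0],[0,0,0]]]' 60
python3 -m handwheel '[[0.015,[-0.003,0,0],[0,0,0]],[0.015,[-0.003,0,0],[0,0,0]],[0.015,[0,0,0],[0,0,0]],[0.015,[0,0,0],[0,0,0]]]'
```

```text
t: 6.62
tool_pos: [0.6289, 0.0411, 0.2592]
tool_rot: [0.127, 1.567, -0.124]
contact_force: [3.5, 6.3, -1.6]
opening: 0.0225
t: 6.95
tool_pos: [0.6289, 0.0411, 0.2648]
tool_rot: [0.128, 1.567, -0.124]
contact_force: [4.6, 6.1, -3.5]
opening: 0.0226
```

```bash
python3 -m handwheel '[[0.015,[-0.003,0,0],[0,0,0]],[0.015,[-0.003,0,0],[0,0,0]],[0.015,[0,0,0],[0,0,0]]]'
python3 - <<'E'
from h import *
im=ctrl.get_image("wrist"); cv2.imwrite("pics/w4.png",im[:,:,::-1])
im=ctrl.get_image("scene"); cv2.imwrite("pics/s4.png",cv2.resize(im[120:320,240:440,::-1],None,fx=3,fy=3))
o=ctrl.get_obs();print(o["q"].round(3),o["tool_pos"],o["contact_force"],o["t"])
E
```

```text
t: 7.2
tool_pos: [0.6288, 0.0411, 0.2707]
tool_rot: [0.128, 1.568, -0.124]
contact_force: [3.4, 5.7, -1.8]
opening: 0.0226
[-0.054  0.045  1.556  0.002  1.542 -1.464] [0.62881848 0.04113448 0.27079422] [ 3.83951226  6.76465615 -2.3988498 ] 7.3
```

View pics/w4.png

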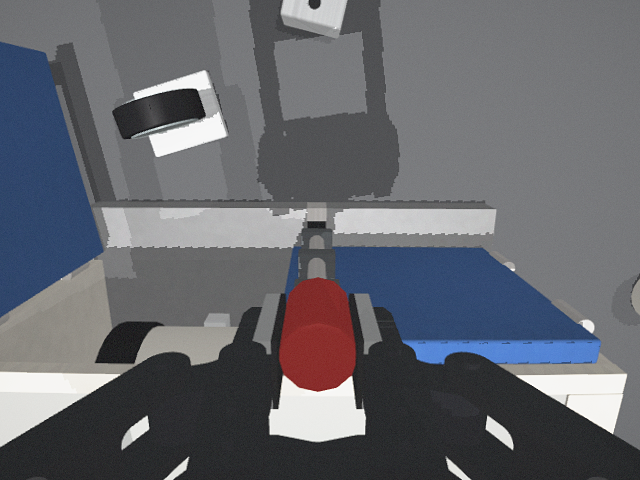

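View pics/s4.png

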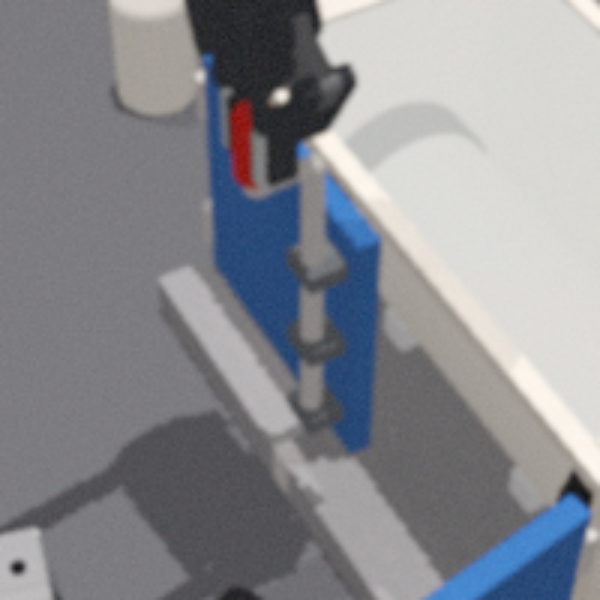

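The rod's end now shows clear above the sill, and the knob hasn't moved in the grip (still near (318,335)). I raised it 36 mm. Now I'll swing about the hinge, with 5.5° rows of dy = +5.7 mm and dz = −14.6 mm each.

```bash
python3 -m handwheel '[[0.015,[0,0.0029,-0.0073],[2.75,0,0]],[0.015,[0,0.0029,-0.0073],[2.75,0,0]],[0.015,[0,0.0057,-0.0146],[5.5,0,0]],[0.015,[0,0,0],[0,0,0]]]'
python3 - <<'E'
from h import *
o=ctrl.get_obs();print(o["contact_force"],o["tool_pos"],o["wrist_torque"])
H=np.array([.629,.041])+.155*np.array([.156,.988])+.052*np.array([.988,-.156])
print(H)
for a in (0,5.5,11):
  t=np.radians(-9-a);y=np.array([-np.sin(t),np.cos(t)]);x=np.array([np.cos(t),np.sin(t)]);print(a,H-.155*y-.052*x)
E
```

```text
t: 7.63
tool_pos: [0.6017, 0.0591, 0.2708]
tool_rot: [0.28, 1.554, -0.278]
contact_force: [4.8, 3.2, -3.6]
opening: 0.0224
[ 4.79661469  3.21931493 -3.57278533] [0.60170348 0.05907143 0.27082119] [ 0.51758572 -0.76408778 -0.30373743]
[0.704556 0.186028]
0 [0.62894886 0.0410709 ]
5.5 [0.61540342 0.04898488]
11 [0.60267886 0.05816069]
```

```bash
python3 -m handwheel '[[0.015,[0,0.0057,-0.0146],[5.5,0,0]],[0.015,[0,0.0057,-0.0146],[5.5,0,0]],[0.015,[0,0.0057,-0.0146],[5.5,0,0]],[0.015,[0,0.0057,-0.0146],[5.5,0,0]],[0.015,[0,0.0057,-0.0146],[5.5,0,0]],[0.015,[0,0.0057,-0.0146],[5.5,0,0]],[0.015,[0,0,0],[0,0,0]]]'
python3 - <<'E'
from h import *
o=ctrl.get_obs();print(o["contact_force"],o["q"].round(2))
im=ctrl.get_image("scene"); cv2.imwrite("pics/s5.png",im[:,:,::-1])
H=np.array([.7046,.186]);print(np.linalg.norm(o["tool_pos"][:2]-H))
E
```

```text
t: 8.22
tool_pos: [0.5496, 0.1353, 0.2709]
tool_rot: [0.726, 1.445, -0.726]
contact_force: [4.7, 0.1, -4.0]
opening: 0.0226
[ 4.68432043  0.10380494 -4.04360006] [ 0.11 -0.11  1.71 -0.    1.54 -0.53]
0.16310773144135082
```

View pics/s5.png

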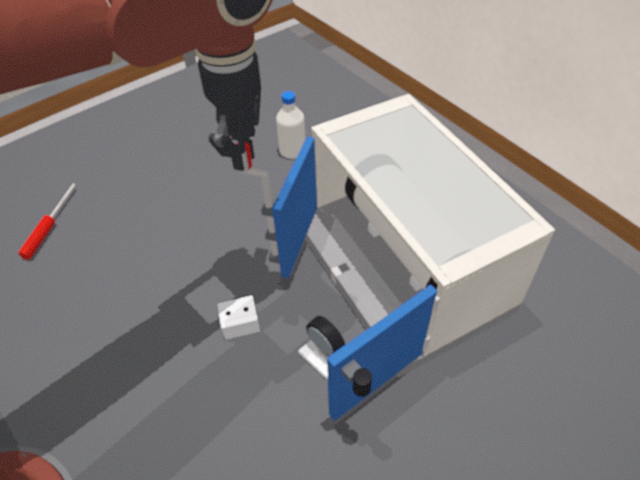

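The leaf is about half open, with the knob held at (247,155) and the lens undisturbed at (325,345). Completing the swing.

```bash
python3 -m handwheel '[[0.015,[0,0.0057,-0.0146],[5.5,0,0]],[0.015,[0,0.0057,-0.0146],[5.5,0,0]],[0.015,[0,0.0057,-0.0146],[5.5,0,0]],[0.015,[0,0.0057,-0.0146],[5.5,0,0]],[0.015,[0,0.0057,-0.0146],[5.5,0,0]],[0.015,[0,0.0057,-0.0146],[5.5,0,0]],[0.015,[0,0.0057,-0.0146],[5.5,0,0]],[0.015,[0,0.0029,-0.0073],[2.75,0,0]],[0.015,[0,0.0029,-0.0073],[2.75,0,0]],[0.015,[0,0,0],[0,0,0]]]'
python3 - <<'E'
from h import *
o=ctrl.get_obs();print(o["contact_force"],o["q"].round(2))
im=ctrl.get_image("scene"); cv2.imwrite("pics/s6.png",im[:,:,::-1])
H=np.array([.7046,.186]);d=o["tool_pos"][:2]-H;print(np.linalg.norm(d), (np.degrees(np.arctan2(-.145,-.0756)-np.arctan2(d[1],d[0])))%360)
E
```

```text
t: 9.1
tool_pos: [0.5579, 0.2562, 0.2709]
tool_rot: [1.299, 1.148, -1.304]
contact_force: [-3.6, 1.3, -0.7]
opening: 0.0227
[-3.57971671  1.34361709 -0.7462079 ] [ 0.31  0.01  1.59 -0.    1.54  0.44]
0.1626411524849094 88.0254425859049
```

View pics/s6.png

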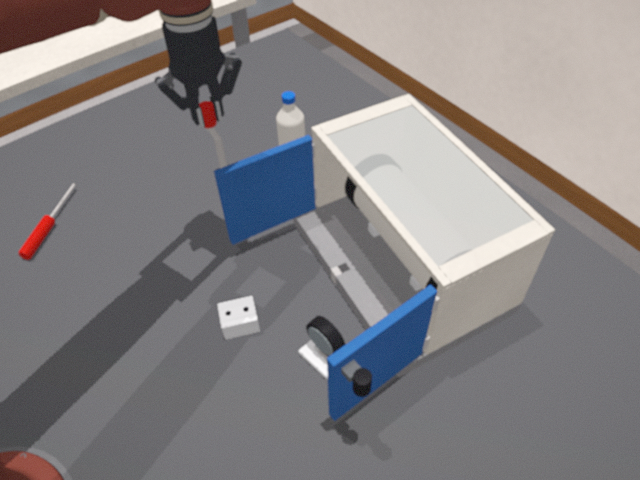

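The leaf stands at about 88°, with the knob still held at (208,113). I'll open the fingers and retreat straight up.

```bash
python3 -m handwheel '[[0.06,[0,0,0],[0,0,0]],[0.06,[0,0,0],[0,0,0]],[0.06,[0,0,0],[0,0,0]],[0.06,[0,0,0],[0,0,0]],[0.06,[0,0,0],[0,0,0]],[0.06,[0,0,0],[0,0,0]]]'
python3 -m handwheel '[[0.06,[-0.015,0,0],[0,0,0]],[0.06,[-0.02,0,0],[0,0,0]],[0.06,[-0.03,0,0],[0,0,0]],[0.06,[-0.03,0,0],[0,0,0]],[0.06,[-0.03,0,0],[0,0,0]],[0.06,[0,0,0],[0,0,0]],[0.06,[0,0,0],[0,0,0]]]'
python3 - <<'E'
from h import *
for c in ("scene","top"):
  im=ctrl.get_image(c); cv2.imwrite(f"pics/{c}7.png",im[:,:,::-1])
  k=[(x["score"],x["centre"]) for x in ctrl.tip_of("bolt_knob",c)]; print(c,k,[(x["score"],x["centre"]) for x in ctrl.tip_of("mounted_lens",c)])
  if c=="scene": a=k
  elif k and a: print(tri([ray("scene",a[0][1][::-1]),ray("top",k[0][1][::-1])]))
o=ctrl.get_obs();print(o["contact_force"],o["t"])
print(proj("scene",[[.5579,.2562,.284],[.5579,.2562,.246]]),proj("top",[.5579,.2562,.284]))
E
```

```text
t: 9.65
tool_pos: [0.5586, 0.2555, 0.2726]
tool_rot: [1.302, 1.146, -1.301]
contact_force: [0.8, -0.0, 0.5]
opening: 0.0601
t: 10.23
tool_pos: [0.5593, 0.256, 0.4021]
tool_rot: [1.306, 1.144, -1.295]
contact_force: [1.0, -0.1, -0.2]
opening: 0.0602
scene [(0.97, [115.3, 208.1]), (0.53, [354.1, 325.5])] [(0.65, [352.6, 324.9])]
top [(0.84, [260.8, 154.5])] [(0.69, [284.7, 362.1])]
[0.55801026 0.26027485 0.27986213]
[ 0.62874441 -0.3207386  -0.01042749] 10.5333
[[207.90970591 114.55154533]
 [211.93681883 133.33664094]] [[156.53918558 259.56280871]]
```

View pics/scene7.png

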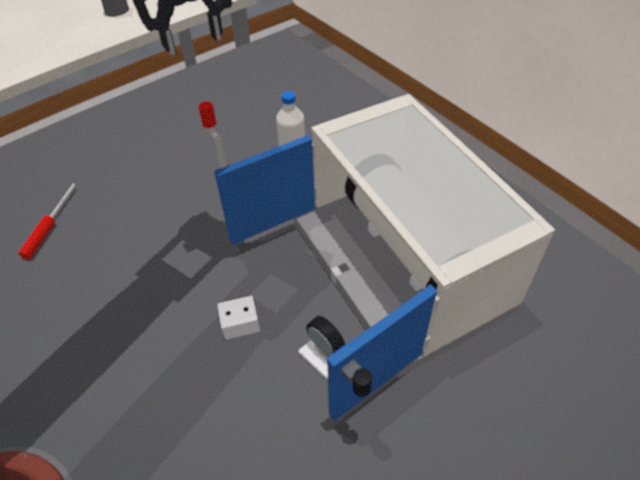

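View pics/top7.png

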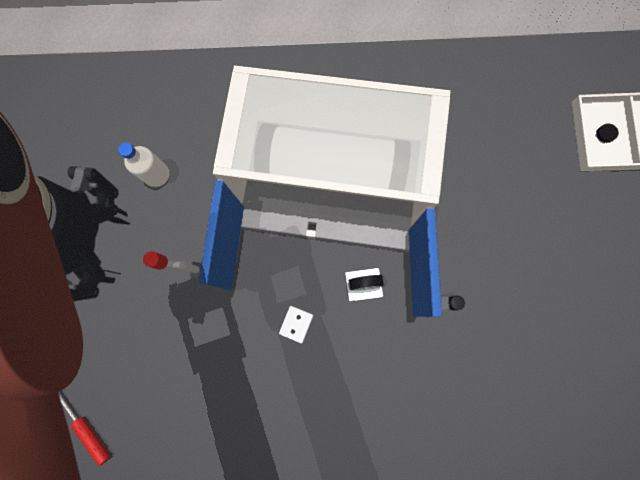

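Both pictures agree: the leaf is square to the cabinet, the knob is up at z ≈ 0.280 (scene (208,115), top (155,260)), the lens is in its original place (top (362,285)), and the gripper is clear. I'm handing the job in.

```bash
python3 -c "
from station import ctrl
print(ctrl.finish_job(), ctrl.get_obs()['t'])"
```

```text
the job is handed in; nothing more can be done
the job is handed in; nothing more can be done
```

The bolt is drawn and the blue leaf stands open at about 88° (1.54 rad). I handed the job in at about 10.5 s; it reported no verdict.

- **Bolt:** I gripped the red knob from above and raised it 36 mm. After I let go, both cameras placed the knob at z ≈ 0.280 m, up from 0.243 m at the start, so the lift held at about 37 mm. The upper stop is 40 mm and I didn't push against it.
- **Leaf:** I swung it about its hinge using the held knob, then opened the fingers and backed straight up 130 mm. The 88° comes from the tool position just before release; the pictures afterwards show the leaf still square to the cabinet.
- **Lens:** It looks upright and unmoved. The top camera puts it at pixel (362,285) against (361,284) at the start. The scene camera differs by 2–3 px, within the detector's noise.
- **Robot:** The contact force read about zero (under 1 N) before hand-in, and the gripper touches nothing.

**Mismatches:** None of my checks failed. The camera fix on the knob after release differs by about 4 mm in y from where the tool held it, which is close to the calibration error. The detector also gave one false second knob in the scene view at the lens (score 0.53), which I ignored.

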